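# Find the lid that fits the bento tin, snap it on and send the tin down the rail

## Robot

A 6-joint arm with a two-finger parallel gripper is mounted at the origin on the work surface. World frame = base frame: x ahead of the robot, y to its left, z up, the work surface at z = 0. Lengths are in m, angles in rad, forces in N, time in s.
With the tool pointing down it reaches from about 0.25 to 0.775 m from the base axis. Payload 4 kg.
Tool frame: the origin (TCP) lies midway between the tips of the shut fingers; the grasp point (between the pads) lies 19 mm behind it; z points along the fingers, x is the direction in which the jaws open and shut, and the axes are right-handed (so a half turn about z gives the same grasp; the last joint's range is limited). The gripper opens to 94 mm and grips with 3 to 60 N. Pads are 16 mm wide; open, the fingers measure 119 mm over their backs; the gripper's body (75 mm by 177 mm) begins 78 mm behind the grasp point.
Start: joints at [1.116, 0.087, 1.371, -0, 1.684, -0.103], TCP at [0.19, 0.516, 0.206] pointing down, gripper open.
Joint ranges: [-3.1, 3.1], [-0.76, 2.03], [0.27, 2.55], [-1.08, 4.22], [0.17, 2.65], [-2.57, 2.57]. Speed limits (rad/s): [2.79, 2.79, 3.14, 3.14, 3.14, 3.14].

## Interface

Orientations are given as [roll, pitch, yaw] about the fixed x, y, z axes, in that order (R = Rz(yaw) Ry(pitch) Rx(roll)).
In Python, from bench import * gives the robot as it stands.
- The arm moves only by the tool send_rows, never from a script. Its argument "rows" is one flat list of numbers, 7 for each row, row after row: the shift along the world's x, y, z in mm, then the turn, a rotation vector about the world's x, y, z in degrees, then the opening, from 0 (shut) to 1 (fully open). A call has exactly 8 rows; each row shifts and turns the commanded pose from where the row before left it; what a row does not reach is not made up. A row lasts 1/8 s, in which the tool goes at most 62.5 mm and 10.7 degrees, less where a joint would pass 70% of its speed; a pose out of reach is approached as far as the arm can. A call is refused whole if a number of a shift passes 62.5 or a number of a turn 10.7, either way. A call with a gripper value outside its range is refused whole. The fingers move at their own pace and stop on an object; the grip force is fixed at half the most. Time passes only in rows, so rows that do not move let the fingers close, or fill a call up. It gives the time, the measured TCP pose, the force and the opening at its end, in the units of the state.
- get_obs(): the state, without advancing time (a new reading comes with each control period).
- snapshot(name): name is "scene" or "top" or "wrist"; returns a dict with "color" (400x640x3 uint8, red, green, blue), "intrinsics" (3x3 intrinsics, pixels), "rvec" (rotation vector, rad) and "tvec" (3), from world to camera coordinates, as OpenCV has them; the wrist camera has in their place "T_tool_cam" (4x4, takes a point from camera to tool coordinates, whose origin is the TCP and whose axes are the tool frame's). Camera axes: x right, y down, z forward; pixel columns grow to the right and rows downward; lengths in m; the calibration is good to about 2 mm. A picture is of the moment at which its call begins: read the wrist's pose just before it. There is no depth.
- close_job(): hands the job in, once; it reports no verdict.
The state is a dict: "time": time; "joint_positions": joint angles; "qvel": joint speeds; "joint_torque": joint torques, N m; "tool_pos": TCP position; "ee_rot": TCP orientation; "wrist_force": force on the tool from outside, world axes, zero at the start; "wrist_torque": the same for the moment, N m; "width": finger opening in m.
Only numpy, scipy, OpenCV 4.12 (cv2) and the standard library are available. Lean on these libraries where they do the work, as an engineer would, in place of code of your own. Each camera call takes 0.05 s, during which the arm holds its last target.

## Task

Close the oval bento tin with the one of the three look-alike blue lids that really fits: try them on the tin, lay any lid that will not go in back flat on the worktop, and press the right one down until it is fully home and both orange end clips have snapped over its edge. Then push the closed tin along its rail all the way to the red end stop on the robot's left. Do not knock over or push away the other things on the bench.

Things in the scene. Friction and masses are not known exactly. Their poses are not given: they have to be found in the camera images.
- lid_a: One of three blue lids alike from above; which one fits is found by trying. Oval plate 98 mm (x) by 150 mm (y), 4 mm thick, on an oval plug 20 mm deep; white grip bar on top 14 mm wide (x), 36 long (y), 24 tall. Origin: centre of the plug's underside (height 0 when lying on the worktop; bar's top then at 48 mm). y long axis, z up; a half turn makes no difference. 70 to 120 g.
- lid_b: One of three blue lids alike from above; which one fits is found by trying. Oval plate 98 mm (x) by 150 mm (y), 4 mm thick, on an oval plug 20 mm deep; white grip bar on top 14 mm wide (x), 36 long (y), 24 tall. Origin and axes as lid_a.
- lid_c: One of three blue lids alike from above; which one fits is found by trying. Oval plate 98 mm (x) by 150 mm (y), 4 mm thick, on an oval plug 20 mm deep; white grip bar on top 14 mm wide (x), 36 long (y), 24 tall. Origin and axes as lid_a.
- tin_mouth (a point): Centre of the oval aluminium tin's mouth, at rim height, 55 mm above the worktop; moves with the tin. z up; y along the tin and the rail, positive to the red end stop (robot's left). Mouth inside 82 mm (x) by 132 mm (y), half-round ends; wall 4 mm, 38 mm deep. The tin is fixed on a white sled. A lid fully home has its underside 20 mm below this point, its plate resting on the rim.
- tin_push (a point): Centre of the outer face of the upright green push plate at the sled's end away from the red stop (robot's right), 34 mm above the worktop; 60 mm wide (x), 8 mm thick, reaching from 8 to 50 mm above the worktop; its outer face looks along this point's -y. Pushing it along +y moves sled and tin.
- tin (a joint): How far the sled with the tin has slid along the rail, m; grows to the robot's left, 0.14 at the red end stop; starts between 0 and 0.05. It slides with about 2.5 N friction and stays where it is left.
- clip_left (a joint): Outward travel, m, of the sprung orange clip (30 mm wide) at the tin's end towards the red stop: 0 at rest, at most 0.008. Its sloping nose hangs 3.5 mm over the lid's edge and reaches 16 mm above the rim. A fitting lid let down lightly stops on the clips, its underside 4 mm or more below the rim; pressed on, they give outwards and snap back over it.
- clip_right (a joint): The same for the clip at the other end, by the green plate. Snapping a lid's end under its clip takes about 5 to 10 N, pressed for example on the plate 45 mm from the lid's centre along y, between bar and clip.
- rail: Dark steel rail plate, 100 mm (x) by 355 mm (y), 8 mm thick, fixed to the worktop, with the red end stop (30 mm tall) at its +y end; origin on the worktop near its middle. How the lids fit: the plug of one of the three is 3 mm smaller than the tin's mouth both ways and tapered at its foot, so it goes in; the two others are too long or too wide and stay up with the plug's underside on the rim.
- cup: Pink cup, 70 mm across, 45 mm tall; origin under its centre. Bystander.
- jar: Glass spice jar with black grinder top and turning knob, 50 mm across, 111 mm tall; origin under its centre. Bystander.
- bowl: White bowl, 100 mm across, 45 mm tall; origin under its centre. Bystander.
- sauce: Clear sauce bottle with red cap, 44 mm across, 120 mm tall; origin under its centre. Bystander.
- fork: Yellow plastic fork lying flat, 133 mm long along its y, 5 mm thick. Bystander.
- spoon: Yellow plastic spoon lying flat, 121 mm long along its y, 5 mm thick. Bystander.
Not all that is in view belongs to the job. Leave any turquoise look-alike of the lid_b alone. Leave any yellow look-alike of the lid_a alone.

How it is judged:
On the way, in this order (a step that is already met when the one before it is completed fails the run):
1. a lid is fully home on the tin with both clips snapped back over it, before the tin is at the end stop (((z of lid_a in the frame of tin_mouth between -0.023 and -0.017 m and horizontal distance between lid_a and tin_mouth below 0.006 m and angle between lid_a's own z axis and vertical below 0.04 rad and angle between the y axis of lid_a and the y axis of tin_mouth, either way round below 0.1 rad) or (z of lid_b in the frame of tin_mouth between -0.023 and -0.017 m and horizontal distance between lid_b and tin_mouth below 0.006 m and angle between lid_b's own z axis and vertical below 0.04 rad and angle between the y axis of lid_b and the y axis of tin_mouth, either way round below 0.1 rad) or (z of lid_c in the frame of tin_mouth between -0.023 and -0.017 m and horizontal distance between lid_c and tin_mouth below 0.006 m and angle between lid_c's own z axis and vertical below 0.04 rad and angle between the y axis of lid_c and the y axis of tin_mouth, either way round below 0.1 rad)) and value of joint each of clip_left, clip_right below 0.0025 m and value of joint tin below 0.125 m), for 0.2 s.
2. the closed tin reaches the end stop (((z of lid_a in the frame of tin_mouth between -0.023 and -0.017 m and horizontal distance between lid_a and tin_mouth below 0.006 m and angle between lid_a's own z axis and vertical below 0.04 rad and angle between the y axis of lid_a and the y axis of tin_mouth, either way round below 0.1 rad) or (z of lid_b in the frame of tin_mouth between -0.023 and -0.017 m and horizontal distance between lid_b and tin_mouth below 0.006 m and angle between lid_b's own z axis and vertical below 0.04 rad and angle between the y axis of lid_b and the y axis of tin_mouth, either way round below 0.1 rad) or (z of lid_c in the frame of tin_mouth between -0.023 and -0.017 m and horizontal distance between lid_c and tin_mouth below 0.006 m and angle between lid_c's own z axis and vertical below 0.04 rad and angle between the y axis of lid_c and the y axis of tin_mouth, either way round below 0.1 rad)) and value of joint each of clip_left, clip_right below 0.0025 m and value of joint tin above 0.135 m), for 0.2 s.
At the end, for the whole second after the job is handed in: One lid home (underside 17-23 mm below the rim, centre within 6 mm, yaw within 0.1, tilt below 0.04 rad), both clips within 2.5 mm of rest, sled within 5 mm of the end stop, the other two lids upright and flat on the worktop (origin below 5 mm, tilt below 0.08 rad), all lids at rest (((z of lid_a in the frame of tin_mouth between -0.023 and -0.017 m and horizontal distance between lid_a and tin_mouth below 0.006 m and angle between lid_a's own z axis and vertical below 0.04 rad and angle between the y axis of lid_a and the y axis of tin_mouth, either way round below 0.1 rad and linear speed of each of lid_a, lid_b, lid_c below 0.02 m/s and height (world z) of each of lid_b, lid_c below 0.005 m and angle between each of lid_b, lid_c's own z axis and vertical below 0.08 rad) or (z of lid_b in the frame of tin_mouth between -0.023 and -0.017 m and horizontal distance between lid_b and tin_mouth below 0.006 m and angle between lid_b's own z axis and vertical below 0.04 rad and angle between the y axis of lid_b and the y axis of tin_mouth, either way round below 0.1 rad and linear speed of each of lid_b, lid_a, lid_c below 0.02 m/s and height (world z) of each of lid_a, lid_c below 0.005 m and angle between each of lid_a, lid_c's own z axis and vertical below 0.08 rad) or (z of lid_c in the frame of tin_mouth between -0.023 and -0.017 m and horizontal distance between lid_c and tin_mouth below 0.006 m and angle between lid_c's own z axis and vertical below 0.04 rad and angle between the y axis of lid_c and the y axis of tin_mouth, either way round below 0.1 rad and linear speed of each of lid_c, lid_a, lid_b below 0.02 m/s and height (world z) of each of lid_a, lid_b below 0.005 m and angle between each of lid_a, lid_b's own z axis and vertical below 0.08 rad)) and value of joint each of clip_left, clip_right below 0.0025 m and value of joint tin above 0.135 m); the robot touches nothing.
It fails at once if the pink cup or the white bowl is shifted more than 40 mm or tipped (distance of any of cup, bowl from where it was at the start of the episode above 0.04 m or angle between any of cup, bowl's own z axis and vertical above 0.5 rad).
It fails at once if the glass spice jar or the sauce bottle is shifted more than 40 mm or tipped (distance of any of jar, sauce from where it was at the start of the episode above 0.04 m or angle between any of jar, sauce's own z axis and vertical above 0.5 rad).
It fails at once if the yellow fork or the yellow spoon is shifted more than 40 mm or tipped (distance of any of fork, spoon from where it was at the start of the episode above 0.04 m or angle between any of fork, spoon's own z axis and vertical above 0.5 rad).
It also fails if it takes over 72 s, if anything falls off the work surface, if the arm or the gripper's body presses on something with over 40 N, if the wrist force passes 120 N, or if a joint passes its speed limit or range.

## Working session

There is one attempt and no reset: what is moved stays moved. The work goes in short steps, Python scripts to look and compute and a tool call to move; the robot and the scene stay as the last step left them, time stands still between calls to the robot, and variables do not carry over. Pictures are saved under pics/ and viewed, and the job is handed in when it is done.

Besides the shell and the picture viewer there is one more tool, called after "Emit:" as name(argument=value, ...) on one line, values as JSON. send_rows: Moves the arm, as the interface text tells. Its arguments: {"type":"object","properties":{"rows":{"type":"array","items":{"type":"number"}}},"required":["rows"]}

```bash
mkdir -p pics; cat > h.py <<'E'
from bench import *
import numpy as np, cv2
def cam(n):
    s=snapshot(n); K=np.array(s["intrinsics"],float)
    if n!="wrist":
        R=cv2.Rodrigues(np.array(s["rvec"],float))[0]; t=np.array(s["tvec"],float).ravel()
    else: R=t=None
    return s,K,R,t
def ray(K,R,t,uv,z):
    d=R.T@np.linalg.inv(K)@np.array([uv[0],uv[1],1.0]); c=-R.T@t
    return c+d*(z-c[2])/d[2]
def save(img,name): cv2.imwrite("pics/"+name,img[:,:,::-1])
E
python3 - <<'E'
from h import *
o=get_obs();print({k:np.round(v,3).tolist() for k,v in o.items()})
for n in["scene","top","wrist"]:
    s,K,R,t=cam(n); save(s["color"],n+"0.png"); print(n,K.tolist())
    if R is not None: print(-R.T@t, R[2])
    else: print(s["T_tool_cam"])
    np.savez(n+"0.npz",**s)
E
```

```text
{'time': 0.0, 'joint_positions': [1.116, 0.088, 1.372, -0.0, 1.684, -0.103], 'qvel': [-0.002, -0.002, -0.001, -0.0, 0.001, -0.0], 'joint_torque': [-0.002, -34.019, -30.242, 0.072, 0.033, -0.0], 'tool_pos': [0.189, 0.516, 0.204], 'ee_rot': [-3.141, 0.002, 1.219], 'wrist_force': [0.837, 0.001, 0.183], 'wrist_torque': [-0.002, -0.014, 0.001], 'width': 0.094}
scene [[373.15696362867743, 0.0, 320.32152499936933], [0.0, 373.15696362867743, 194.91026618745153], [0.0, 0.0, 1.0]]
[1.24760705 0.19421911 0.60232713] [-0.78091377 -0.20595146 -0.58970983]
top [[502.410603068145, 0.0, 328.5282613332505], [0.0, 502.410603068145, 199.40991063358018], [0.0, 0.0, 1.0]]
[ 0.43993053 -0.00317166  1.30435566] [ 0.07648343  0.00698243 -0.9970464 ]
wrist [[312.18347316104445, 0.0, 316.1189927843929], [0.0, 312.18347316104445, 199.6531087939775], [0.0, 0.0, 1.0]]
[[ 9.99999847e-01  2.94493541e-04 -4.68886741e-04  2.19875119e-04]
 [-1.79859691e-04  9.73673710e-01  2.27946208e-01 -6.63183827e-02]
 [ 5.23671379e-04 -2.27946089e-01  9.73673614e-01 -1.80449742e-01]
 [ 0.00000000e+00  0.00000000e+00  0.00000000e+00  1.00000000e+00]]
```

View pics/scene0.png

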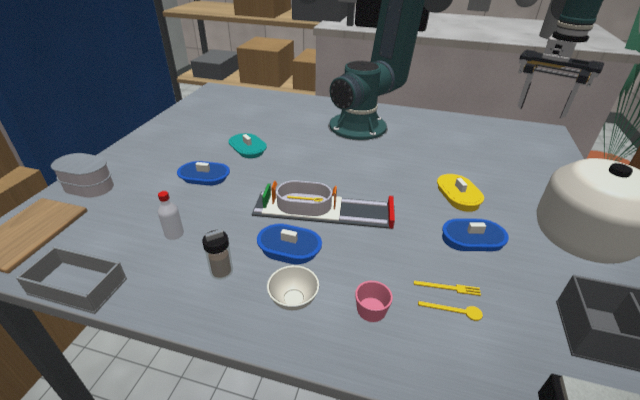

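View pics/top0.png

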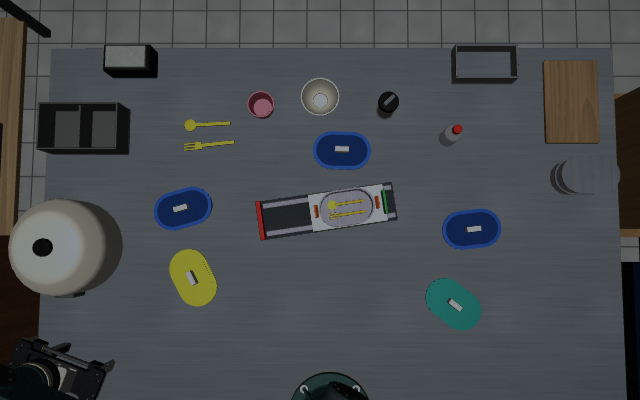

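Top view: the blue lids are at (342,150), (183,209) and (471,228). The look-alikes to leave alone are yellow (193,278) and turquoise (453,304). The tin is at (346,208) and the green plate at (388,201). Next I measure them.

```bash
cat >> h.py <<'E'
def blobs(mask,amin):
    n,l,st,c=cv2.connectedComponentsWithStats(mask.astype(np.uint8)); 
    return [(l==i) for i in range(1,n) if st[i,4]>=amin]
def rect_world(m,K,R,t,z):
    ys,xs=np.nonzero(m); P=np.array([ray(K,R,t,(x,y),z)[:2] for x,y in zip(xs,ys)])*1000
    (c,wh,a)=cv2.minAreaRect(P.astype(np.float32)); w,h=wh
    if w>h: a-=90  # long-axis direction
    long=a+90
    mean=P.mean(0); long=(long+0)%180
    return np.round(c,1),np.round(sorted(wh),1),round(long,1),np.round(mean,1)
def hsv(img): return cv2.cvtColor(img,cv2.COLOR_RGB2HSV)
E
python3 - <<'E'
from h import *
s=np.load("top0.npz");K=s["intrinsics"];R=cv2.Rodrigues(s["rvec"])[0];t=s["tvec"].ravel()
im=s["color"];H=hsv(im);h,S,V=[H[...,i].astype(int) for i in range(3)]
print("blue (z .024): centre, wh, longdeg, mean")
for m in blobs((h>105)&(h<125)&(S>140),500): 
    print(rect_world(m,K,R,t,.024), int(m.sum()))
    f=cv2.morphologyEx(m.astype(np.uint8),cv2.MORPH_CLOSE,np.ones((15,15)))
    w=(f>0)&(S<90)&(V>140)
    for b in blobs(w,20): print("   bar",rect_world(b,K,R,t,.048))
print("red")
for m in blobs(((h<6)|(h>174))&(S>170),40): ys,xs=np.nonzero(m);print(xs.mean(),ys.mean(),rect_world(m,K,R,t,.030))
print("green")
for m in blobs((h>50)&(h<75)&(S>140),30): ys,xs=np.nonzero(m);print(xs.mean(),ys.mean(),rect_world(m,K,R,t,.05))
print("orange")
for m in blobs((h>6)&(h<16)&(S>170),15): ys,xs=np.nonzero(m);print(xs.mean(),ys.mean(),rect_world(m,K,R,t,.07))
c=cv2.resize(im[140:250,240:420],None,fx=4,fy=4,interpolation=cv2.INTER_CUBIC);save(c,"tin0.png")
E
```

```text
blue (z .024): centre, wh, longdeg, mean
(array([664.6, -27.3]), array([ 96.3, 146.8]), 90.0, array([665.3, -27.3])) 1761
   bar (array([666.7, -26.9]), array([10.2, 32.9]), 90.0, array([665.7, -26.8]))
(array([515.6, 379.2]), array([ 97.4, 149.5]), 106.1, array([515.2, 379.2])) 1796
   bar (array([515.6, 379.7]), array([10.4, 32.1]), 106.1, array([515.7, 379.6]))
(array([ 464.3, -356.6]), array([ 97.2, 149.2]), 96.4, array([ 464. , -356.5])) 1849
   bar (array([ 464.2, -357. ]), array([10.2, 31.4]), 97.2, array([ 464.3, -356.8]))
(array([ 213.1, -762.1]), array([ 15. , 336.6]), 177.4, array([ 254. , -766.4])) 586
red
456.74242424242425 128.92424242424244 (array([ 719.6, -322.9]), array([19.6, 24.4]), 116.7, array([ 719.6, -323.1]))
260.21844660194176 220.126213592233 (array([485.5, 179.2]), array([13.5, 98.2]), 8.6, array([484.8, 179.1]))
green
384.421686746988 201.25301204819277 (array([ 532.3, -133.8]), array([ 9.5, 56.4]), 9.0, array([ 531.7, -134.2]))
orange
376.7631578947368 201.6578947368421 (array([ 529.5, -113.1]), array([ 7.7, 27.6]), 11.0, array([ 529.2, -113.3]))
315.88235294117646 210.58823529411765 (array([507. ,  36.4]), array([ 7.3, 27.1]), 9.7, array([507. ,  36.5]))
14.401956614206721 307.1212250106338 (array([291.2, 758.3]), array([ 95.4, 309.1]), 3.0, array([271. , 769.8]))
```

View pics/tin0.png

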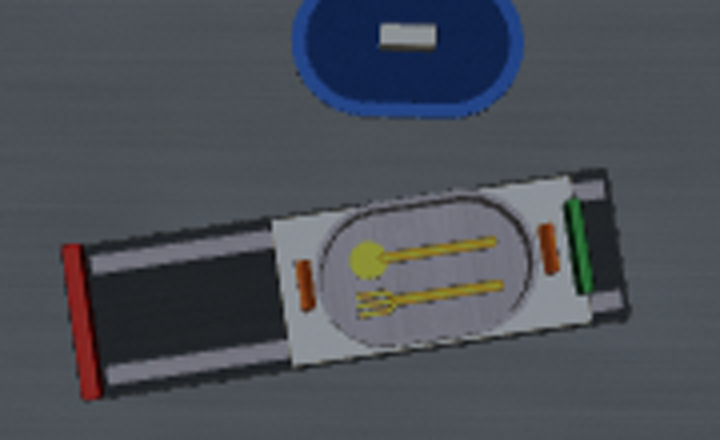

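The three blue lids measure 97x149 mm as expected. The rail direction is 98.5° by three checks, and the tin centre is about (518,-38). I'll check lid 1's yaw from moments, then move over it.

```bash
python3 - <<'E'
from h import *
s=np.load("top0.npz");K=s["intrinsics"];R=cv2.Rodrigues(s["rvec"])[0];t=s["tvec"].ravel()
im=s["color"];H=hsv(im);h,S,V=[H[...,i].astype(int) for i in range(3)]
for m in blobs((h>105)&(h<125)&(S>140),1000):
    f=m.astype(np.uint8);f=cv2.morphologyEx(f,cv2.MORPH_CLOSE,np.ones((15,15)))
    ys,xs=np.nonzero(f);P=np.array([ray(K,R,t,(x,y),.022)[:2] for x,y in zip(xs,ys)])
    w,v=np.linalg.eigh(np.cov(P.T));a=np.degrees(np.arctan2(v[1,1],v[0,1]))%180;print(P.mean(0)*1e3,a)
for n,p,z in[("bowl",(320,97),.04),("cup",(261,104),.04),("jar",(388,102),.1),("sauce",(456,129),.12)]: print(n,ray(K,R,t,p,z))
save(cv2.resize(im[110:190,290:400],None,fx=6,fy=6),"lid1.png")
E
```

```text
[665.85576667 -27.32274463] 88.34956070528476
[515.40671969 380.06038145] 105.45743976318573
[ 464.14045284 -357.32536312] 97.08822230627436
bowl [0.80028755 0.02801542 0.04      ]
cup [0.78203338 0.17924326 0.04      ]
jar [ 0.77073024 -0.13934713  0.1       ]
sauce [ 0.69963377 -0.29871251  0.12      ]
```

View pics/lid1.png

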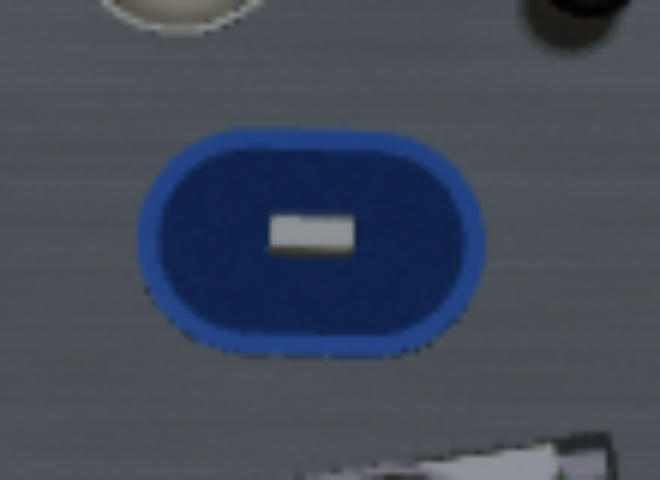

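Emit:
send_rows(rows=[36,-40,0,0,0,-8.5,0.5,36,-40,0,0,0,-8.5,0.5,36,-40,0,0,0,-8.5,0.5,36,-40,0,0,0,-8.5,0.5,36,-40,0,0,0,-8.5,0.5,36,-40,0,0,0,-8.5,0.5,36,-40,0,0,0,-8.5,0.5,36,-40,0,0,0,-8.5,0.5])

```text
time: 1.15
tool_pos: [0.4783, 0.1948, 0.2052]
ee_rot: [-3.141, 0.0, 0.027]
wrist_force: [0.2, 1.0, 0.0]
width: 0.0467
```

The crop shows a plain blue lid with a white bar centred at about (342,150), at yaw 88.3°. I go above it.

Emit:
send_rows(rows=[31,-37,0,0,0,-1.6,0.4,31,-37,0,0,0,-1.6,0.4,31,-37,0,0,0,0,0.4,31,-37,0,0,0,0,0.4,31,-37,-10,0,0,0,0.4,32,-37,-20,0,0,0,0.4,0,0,-40,0,0,0,0.4,0,0,0,0,0,0,0.4])

```text
time: 2.15
tool_pos: [0.6618, -0.0259, 0.1299]
ee_rot: [-3.14, 0.01, -0.025]
wrist_force: [-1.1, 0.8, 0.4]
width: 0.0376
```

```bash
cat >> h.py <<'E'
from scipy.spatial.transform import Rotation as Ro
def wcam():
    o=get_obs(); s=snapshot("wrist"); K=np.array(s["intrinsics"],float)
    T=np.eye(4);T[:3,:3]=Ro.from_euler("xyz",o["ee_rot"]).as_matrix();T[:3,3]=o["tool_pos"]
    C=T@np.array(s["T_tool_cam"]); R=C[:3,:3].T; t=-R@C[:3,3]
    return s["color"],K,R,t,o
E
python3 - <<'E'
from h import *
im,K,R,t,o=wcam(); save(im,"w1.png"); print(o["tool_pos"],o["ee_rot"])
np.savez("w1.npz",im=im,K=K,R=R,t=t)
E
```

```text
[ 0.6617772  -0.02592066  0.12994849] [-3.1404398   0.01047179 -0.02460843]
```

View pics/w1.png

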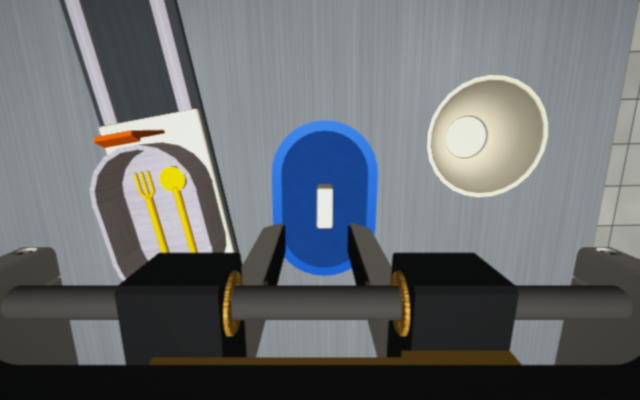

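Wrist view: the lid is under the gripper, with its bar at (325,207). I measure the bar.

```bash
python3 - <<'E'
from h import *
d=np.load("w1.npz");im,K,R,t=[d[k] for k in("im","K","R","t")]
H=hsv(im);h,S,V=[H[...,i].astype(int) for i in range(3)]
w=(S<60)&(V>190);w[:170]=0;w[240:]=0;w[:,:290]=0;w[:,355:]=0
for b in blobs(w,50): print("bar",rect_world(b,K,R,t,.048))
m=(h>105)&(h<125)&(S>140)
for b in blobs(m,2000):
  f=cv2.morphologyEx(b.astype(np.uint8),cv2.MORPH_CLOSE,np.ones((15,15)));ys,xs=np.nonzero(f)
  P=np.array([ray(K,R,t,(x,y),.024)[:2] for x,y in zip(xs,ys)])*1e3
  print("lid",P.min(0),P.max(0),rect_world(b,K,R,t,.024))
print(get_obs()["tool_pos"],get_obs()["ee_rot"])
E
```

```text
bar (array([667.1, -29.1]), array([12.3, 34.1]), 88.8, array([667.5, -29. ]))
lid [ 618.06220331 -104.2675105 ] [716.90275292  45.0079539 ] (array([667.4, -29.7]), array([ 97.9, 149.1]), 88.4, array([666.3, -22. ]))
[ 0.66319542 -0.0255339   0.13322684] [-3.14091414  0.00504721 -0.02377758]
```

Emit:
send_rows(rows=[1.5,-2,-35,0,0,0,0.4,0,0,-35,0,0,0,0.4,0,0,-25,0,0,0,0.4,0,0,-8,0,0,0,0.4,0,0,-3,0,0,0,0.4,0,0,0,0,0,0,0.4,0,0,0,0,0,0,0.4,0,0,0,0,0,0,0.4])

```text
time: 3.2
tool_pos: [0.6665, -0.0277, 0.0304]
ee_rot: [3.141, -0.002, -0.024]
wrist_force: [-0.0, -0.3, 0.2]
width: 0.0375
```

Emit:
send_rows(rows=[0,0,-2,0,0,0,0.4,0,0,0,0,0,0,0,0,0,0,0,0,0,0,0,0,0,0,0,0,0,0,0,0,0,0,0,0,30,0,0,0,0,0,0,30,0,0,0,0,0,0,30,0,0,0,0])

```text
invalid input
```

Emit:
send_rows(rows=[0,0,-2,0,0,0,0.4,0,0,0,0,0,0,0,0,0,0,0,0,0,0,0,0,0,0,0,0,0,0,0,0,0,0,0,0,0,0,30,0,0,0,0,0,0,30,0,0,0,0,0,0,30,0,0,0,0])

```text
time: 4.2
tool_pos: [0.6656, -0.0276, 0.1179]
ee_rot: [-3.141, 0.001, -0.024]
wrist_force: [0.3, -0.1, -1.7]
width: 0.0139
```

```bash
python3 - <<'E'
from h import *
s,K,R,t=cam("scene"); im=s["color"]; o=get_obs(); print(o["tool_pos"],o["width"],o["wrist_force"])
c=cv2.resize(im[150:290,220:360],None,fx=4,fy=4,interpolation=cv2.INTER_CUBIC); save(c,"s1.png")
E
```

```text
[ 0.66811479 -0.0279196   0.12354821] 0.01388896181044961 [1.78133603 0.30742483 2.31328792]
```

View pics/s1.png

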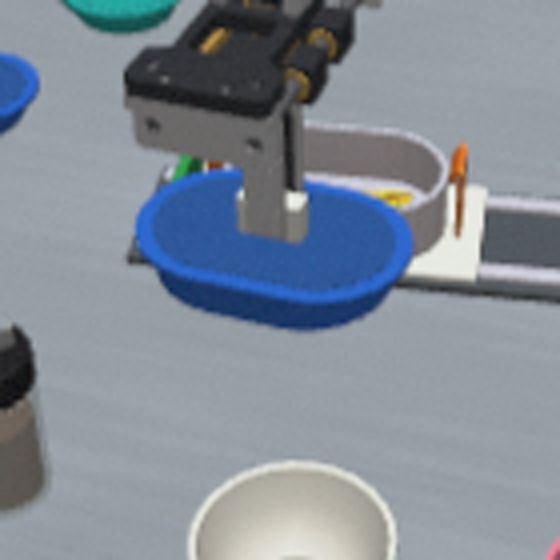

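Scene crop: the lid is held level, with its plate at about (275,235) in the crop and the tin behind it. I cross-check the left clip and tin in w1 against the top view.

```bash
python3 - <<'E'
from h import *
d=np.load("w1.npz");im,K,R,t=[d[k] for k in("im","K","R","t")]
c=cv2.resize(im[110:260,60:250],None,fx=4,fy=4,interpolation=cv2.INTER_CUBIC);save(c,"tinw.png")
s=np.load("top0.npz");
im=s["color"][170:240,300:410];save(cv2.resize(im,None,fx=7,fy=7,interpolation=cv2.INTER_CUBIC),"tint.png")
E
```

```text
(no output)
```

View pics/tinw.png

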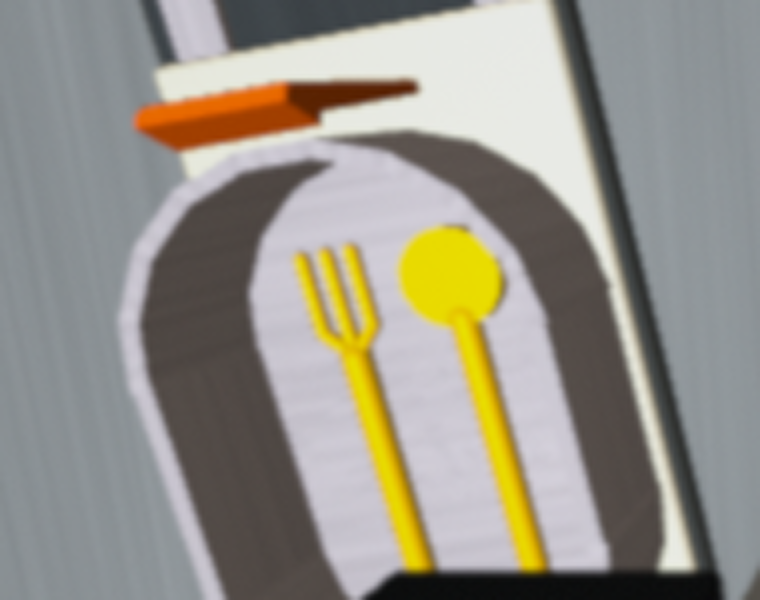

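View pics/tint.png

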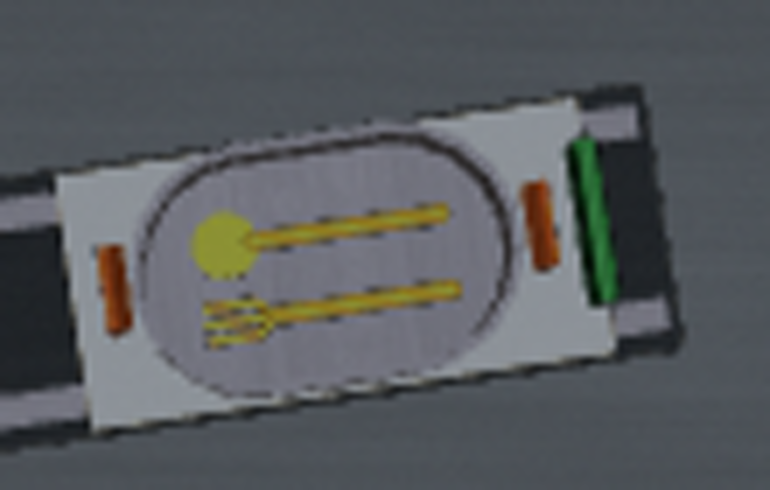

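```bash
python3 - <<'E'
from h import *
d=np.load("w1.npz");im,K,R,t=[d[k] for k in("im","K","R","t")]
u=np.array([np.cos(np.radians(98.5)),np.sin(np.radians(98.5))]);n=np.array([u[1],-u[0]])
def pr(x,y,z): 
    P=ray(K,R,t,(60+x/4-.4,110+y/4-.4),z)[:2]*1e3; return np.round(P,1), "n %.1f u %.1f"%(P@n,P@u)
print("far outer",pr(140,400,.055),pr(205,600,.055))
print("near outer",pr(550,330,.055),pr(605,540,.055))
print("end outer",pr(280,143,.055),pr(370,140,.055))
print("clip",pr(137,115,.071),pr(290,85,.071),pr(320,122,.071),pr(180,148,.071))
s=np.load("top0.npz");K=s["intrinsics"];R=cv2.Rodrigues(s["rvec"])[0];t=s["tvec"].ravel()
def pt(x,y,z):
    P=ray(K,R,t,(300+x/7-.43,170+y/7-.43),z)[:2]*1e3; return "n %.1f u %.1f"%(P@n,P@u)
print("top: inner far(bottom)/near(top)",pt(280,398,.055),pt(300,148,.055), "ends",pt(140,285,.055),pt(512,235,.055))
print("assumed",np.array([518.1,-38.4])@n,np.array([518.1,-38.4])@u)
E
```

```text
far outer (array([471.3, -24.2]), 'n 462.6 u -93.6') (array([477.3, -70.2]), 'n 461.7 u -140.0')
near outer (array([560.8, -11. ]), 'n 553.1 u -93.7') (array([567.7, -57.9]), 'n 552.9 u -141.2')
end outer (array([510.1,  29. ]), 'n 508.8 u -46.7') (array([528.6,  29.1]), 'n 527.1 u -49.3')
clip (array([493.3,  35.5]), 'n 493.2 u -37.8') (array([523.4,  40.4]), 'n 523.6 u -37.4') (array([528. ,  33.4]), 'n 527.2 u -45.0') (array([500.4,  29.2]), 'n 499.3 u -45.1')
top: inner far(bottom)/near(top) n 460.1 u -91.0 n 547.2 u -111.2 ends n 507.1 u -47.6 n 505.3 u -181.2
assumed 506.7332374204321 -114.5582650593489
```

Wrist and top agree on the lid-to-tin shift: (-148,-11) mm with +10° of yaw. I carry it over.

Emit:
send_rows(rows=[-30,-2,0,0,0,2,0,-38,-3,0,0,0,3,0,-38,-3,0,0,0,3,0,-30,-2,0,0,0,2,0,-12,-1,0,0,0,0,0,0,0,-10,0,0,0,0,0,0,-12,0,0,0,0,0,0,0,0,0,0,0])

```text
time: 5.25
tool_pos: [0.5174, -0.0384, 0.0932]
ee_rot: [-3.14, 0.004, 0.151]
wrist_force: [-0.7, 0.2, -1.2]
width: 0.0139
```

```bash
python3 - <<'E'
from h import *
im,K,R,t,o=wcam(); save(im,"w2.png"); print(o["tool_pos"],o["ee_rot"])
s,K,R,t=cam("scene"); im=s["color"]; o=get_obs(); print(o["tool_pos"],o["width"],o["wrist_force"])
c=cv2.resize(im[120:240,240:380],None,fx=5,fy=5,interpolation=cv2.INTER_CUBIC); save(c,"s2.png")
E
```

```text
[ 0.51743215 -0.03838618  0.09315301] [-3.14019711  0.00372701  0.15092123]
[ 0.51829674 -0.03859579  0.09476334] 0.013700394444806236 [-0.39848853 -0.53440322 -0.94537258]
```

View pics/w2.png

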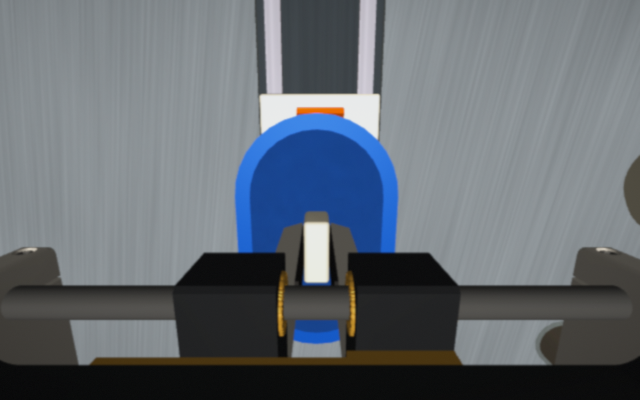

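View pics/s2.png

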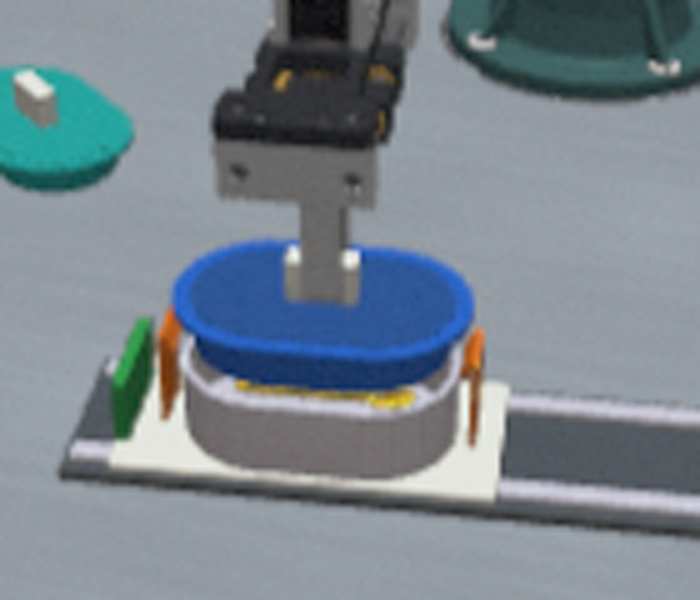

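Wrist view: the lid is over the tin with the clip at (320,110) and the lid axis at about 317. I measure the remaining sideways offset once the arm has settled.

```bash
cat > off.py <<'E'
from h import *
im,K,R,t,o=wcam(); print(np.round(o["tool_pos"],4),np.round(o["ee_rot"],4),np.round(o["wrist_force"],1))
u=np.array([np.cos(np.radians(98.5)),np.sin(np.radians(98.5))]);n=np.array([u[1],-u[0]])
H=hsv(im);h,S,V=[H[...,i].astype(int) for i in range(3)]
zl=o["tool_pos"][2]-.004
m=(h>105)&(h<125)&(S>140);m[245:]=0
b=max(blobs(m,500),key=lambda b:b.sum());ys,xs=np.nonzero(b)
rows=range(185,225,5);c=[( [ray(K,R,t,(xx,y),zl)[:2]*1e3@n for xx in (xs[ys==y].min()-.5,xs[ys==y].max()+.5)]) for y in rows]
print("lid n edges",np.round(np.mean(c,0),1),"mid",np.mean(c), "slope",np.round(np.mean(c,1),1), "far end u", max(ray(K,R,t,(x,y),zl)[:2]*1e3@u for x,y in zip(xs,ys)))
m=(h>3)&(h<18)&(S>170)
for b in blobs(m,30):
  P=np.array([ray(K,R,t,(x,y),.07)[:2]*1e3 for y,x in np.argwhere(b)]);print("clip n",(P@n).min(),(P@n).max(),"mid",((P@n).min()+(P@n).max())/2,"u",(P@u).min(),(P@u).max())
print("tool n,u",o["tool_pos"][:2]*1e3@n,o["tool_pos"][:2]*1e3@u)
E
python3 off.py
```

```text
[ 0.5183 -0.0386  0.0948] [-3.1411e+00  1.0000e-03  1.5090e-01] [-0.4 -0.5 -0.9]
lid n edges [457.1 555.6] mid 506.349263437571 slope [506.5 506.2 506.2 506.2 506.5 506.2 506.3 506.6] far end u -41.709355252104736
clip n 493.39364215156155 521.9238032055114 mid 507.6587226785365 u -41.50481354605169 -37.23443904218542
tool n,u 506.89887505046596 -114.78098408746305
```

Emit:
send_rows(rows=[1.3,0.2,0,0,0,0,0,0,0,-4,0,0,0,0,0,0,-4,0,0,0,0,0,0,-3,0,0,0,0,0,0,-2,0,0,0,0,0,0,-2,0,0,0,0,0,0,-1,0,0,0,0,0,0,0,0,0,0,0])

```text
time: 6.4
tool_pos: [0.5192, -0.0385, 0.0823]
ee_rot: [3.141, -0.0, 0.151]
wrist_force: [-6.9, 0.4, 10.5]
width: 0.0137
```

```bash
python3 off.py; python3 - <<'E'
from h import *
s,K,R,t=cam("scene"); im=s["color"]
c=cv2.resize(im[140:240,240:380],None,fx=5,fy=5,interpolation=cv2.INTER_CUBIC); save(c,"s3.png")
print(get_obs()["wrist_force"],get_obs()["wrist_torque"])
E
```

```text
[ 0.5192 -0.0385  0.0823] [ 3.1412e+00 -5.0000e-04  1.5100e-01] [-6.9  0.4 10.5]
lid n edges [457.9 556.5] mid 507.20536575963956 slope [507.4 507.1 507.1 507.1 507.4 507.1 507.2 507.2] far end u -41.702224779138206
clip n 493.29579572438064 521.8690959016044 mid 507.58244581299255 u -41.9418072506966 -36.792218796426546
tool n,u 507.76601384315063 -114.77102378792152
[-6.14108167  0.57779246 10.60657432] [0.1000469  1.20986829 0.01840629]
```

View pics/s3.png

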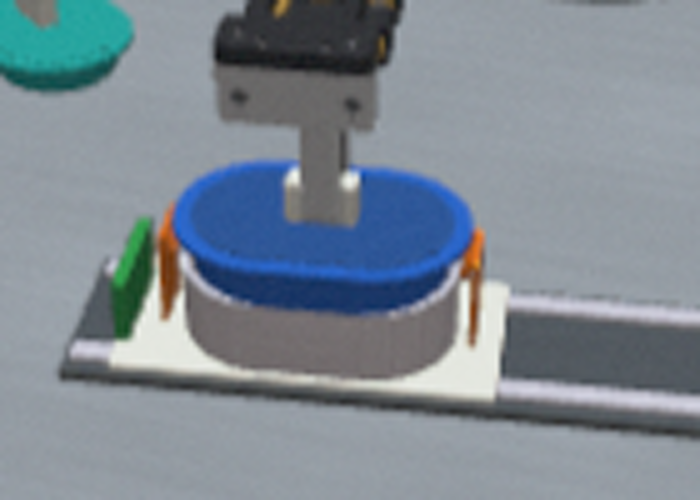

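Emit:
send_rows(rows=[0,0,4,0,0,0,0,-2,-0.3,0,0,0,0,0,0,0,-3,0,0,0,0,0,0,-2,0,0,0,0,0,0,0,0,0,0,0,0,0,0,0,0,0,0,0,0,0,0,0,0,0,0,0,0,0,0,0,0])

```text
time: 7.5
tool_pos: [0.5174, -0.0389, 0.0823]
ee_rot: [3.141, -0.001, 0.151]
wrist_force: [-7.2, 2.4, 16.8]
width: 0.0136
```

```bash
python3 off.py; python3 - <<'E'
from h import *
s,K,R,t=cam("scene"); im=s["color"]
c=cv2.resize(im[170:220,265:340],None,fx=10,fy=10,interpolation=cv2.INTER_CUBIC); save(c,"s4.png")
E
```

```text
[ 0.5174 -0.0389  0.0823] [ 3.1408e+00 -1.3000e-03  1.5090e-01] [-7.2  2.4 16.8]
lid n edges [456.  554.6] mid 505.29349087854564 slope [505.  505.3 505.4 505.4 505.1 505.4 505.4 505.4] far end u -41.89377884841767
clip n 493.3205786407933 521.8901243349716 mid 507.60535148788244 u -42.708269481931104 -36.98337367200273
tool n,u 505.9905213007928 -114.95912729614707
```

View pics/s4.png

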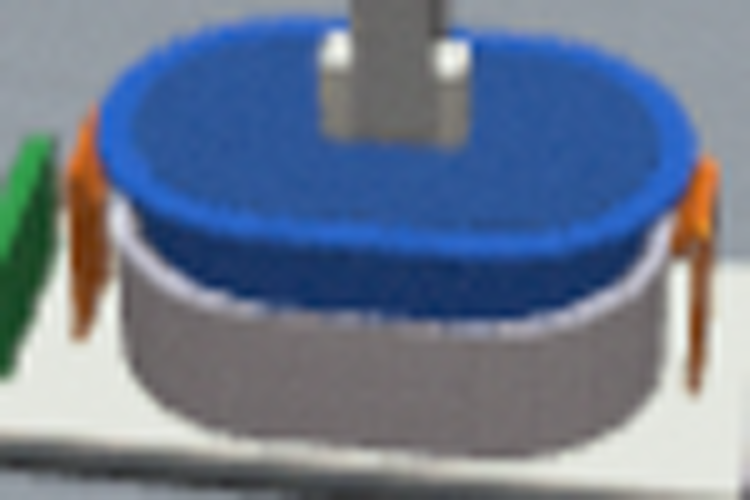

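It stays up at the same height (TCP 82.3 mm, underside at about 55 mm, the rim height) in two placements, and its plug overhangs the rim in x. This lid is too wide, so I put it back.

Emit:
send_rows(rows=[0,0,30,0,0,0,0,10,1,4,0,0,0,0,46,4,0,0,0,0,0,46,4,0,0,0,0,0,42,2,0,0,0,0,0,5,0,-34,0,0,0,0,0,0,-30,0,0,0,0,0,0,-14,0,0,0,0])

```text
time: 8.6
tool_pos: [0.6646, -0.0274, 0.0296]
ee_rot: [-3.14, 0.006, 0.151]
wrist_force: [-0.1, -0.1, -0.7]
width: 0.0135
```

Emit:
send_rows(rows=[0,0,-4,0,0,0,0,0,0,-2,0,0,0,0,0,0,0,0,0,0,0,0,0,0,0,0,0,0.4,0,0,0,0,0,0,0.4,0,0,0,0,0,0,0.4,0,0,30,0,0,0,0.4,0,0,50,0,0,0,0.4])

```text
time: 9.6
tool_pos: [0.6646, -0.0276, 0.1065]
ee_rot: [-3.14, 0.006, 0.151]
wrist_force: [0.8, 0.2, 0.8]
width: 0.0376
```

Emit:
send_rows(rows=[-15,-24,20,0,0,0,0.4,-29,-47,0,0,0,-1.5,0.4,-29,-47,0,0,0,0,0.4,-29,-47,0,0,0,0,0.4,-29,-47,0,0,0,0,0.4,-29,-47,0,0,0,0,0.4,-29,-47,0,0,0,0,0.4,-14,-23,0,0,0,0,0.4])

```text
time: 10.6
tool_pos: [0.4616, -0.3591, 0.1288]
ee_rot: [3.141, -0.0, 0.122]
wrist_force: [0.3, 0.9, 0.8]
width: 0.0376
```

```bash
cat > lidw.py <<'E'
from h import *
import sys
im,K,R,t,o=wcam(); save(im,sys.argv[1]); print(o["tool_pos"],o["ee_rot"])
H=hsv(im);h,S,V=[H[...,i].astype(int) for i in range(3)]
m=(h>105)&(h<125)&(S>140)
for b in blobs(m,2000):
  f=cv2.morphologyEx(b.astype(np.uint8),cv2.MORPH_CLOSE,np.ones((15,15)))
  w=(f>0)&(S<60)&(V>190)
  for q in blobs(w,50): print("bar",rect_world(q,K,R,t,.048))
  print("lid",rect_world(b,K,R,t,.024))
s,K,R,t=cam("top");im=s["color"];save(im,"top_"+sys.argv[1])
print(get_obs()["tool_pos"],get_obs()["ee_rot"])
E
python3 lidw.py w5.png
```

```text
[ 0.46159849 -0.35913439  0.12878634] [ 3.14077618e+00 -7.34285442e-05  1.21763889e-01]
lid (array([ 465.5, -359.9]), array([ 97.9, 149. ]), 96.8, array([ 463.8, -352.6]))
[ 0.46168788 -0.35919604  0.1286177 ] [3.14077413e+00 3.02330804e-04 1.20267839e-01]
```

View pics/w5.png

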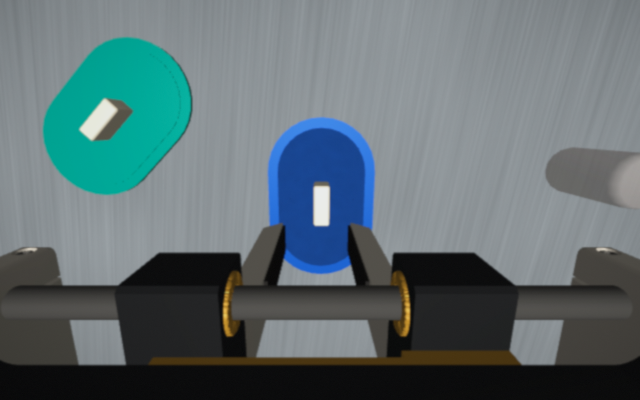

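View pics/top_w5.png

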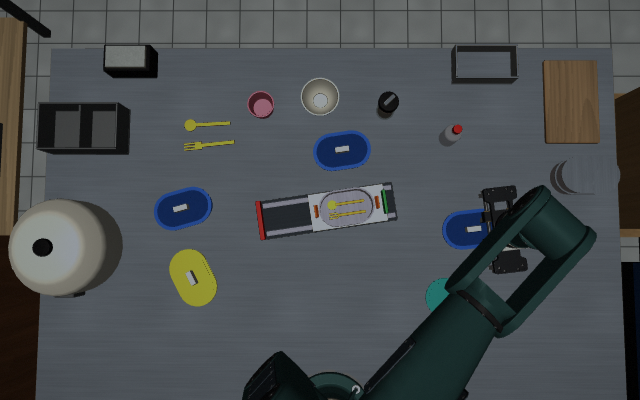

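Lid 1 is back flat at (342,150). In the wrist view the next lid's bar is at (321,204), with the turquoise decoy apart at (118,115). I descend.

Emit:
send_rows(rows=[3,1,-40,0,0,0,0.4,0,0,-36,0,0,0,0.4,0,0,-18,0,0,0,0.4,0,0,-6,0,0,0,0.4,0,0,0,0,0,0,0.4,0,0,0,0,0,0,0,0,0,0,0,0,0,0,0,0,0,0,0,0,0])

```text
time: 11.7
tool_pos: [0.4666, -0.3562, 0.0295]
ee_rot: [3.14, -0.001, 0.125]
wrist_force: [-1.2, 0.7, 1.4]
width: 0.0138
```

Emit:
send_rows(rows=[0,0,20,0,0,0,0,0,0,40,0,0,0,0,4,20,30,0,0,0,0,8,50,0,0,0,1.4,0,9,55,0,0,0,0,0,9,55,0,0,0,0,0,9,55,0,0,0,0,0,8,50,0,0,0,0,0])

```text
time: 12.7
tool_pos: [0.5133, -0.0689, 0.1186]
ee_rot: [-3.142, -0.001, 0.149]
wrist_force: [0.8, 0.5, 0.1]
width: 0.0139
```

Emit:
send_rows(rows=[5,30,0,0,0,0,0,0.5,5,0,0,0,0,0,0,0,-12,0,0,0,0,0,0,-12,0,0,0,0,0,0,0,0,0,0,0,0,0,0,0,0,0,0,0,0,0,0,0,0,0,0,0,0,0,0,0,0])

```text
time: 13.7
tool_pos: [0.5191, -0.0359, 0.0949]
ee_rot: [3.141, -0.001, 0.149]
wrist_force: [-0.5, -0.3, -1.3]
width: 0.0139
```

```bash
python3 off.py;python3 - <<'E'
from h import *
s,K,R,t=cam("scene"); im=s["color"]
c=cv2.resize(im[140:240,240:380],None,fx=5,fy=5,interpolation=cv2.INTER_CUBIC); save(c,"s5.png")
E
```

```text
[ 0.5191 -0.0359  0.0949] [ 3.1413e+00 -9.0000e-04  1.4900e-01] [-0.5 -0.3 -1.3]
lid n edges [458.9 556.2] mid 507.5467726400061 slope [507.5 507.8 507.5 507.5 507.5 507.5 507.5 507.5] far end u -40.85596799031943
clip n 493.47269337743484 522.0909094079417 mid 507.7818013926883 u -40.27949360239649 -37.1902337927584
tool n,u 508.0983030441625 -112.25935105800438
```

View pics/s5.png

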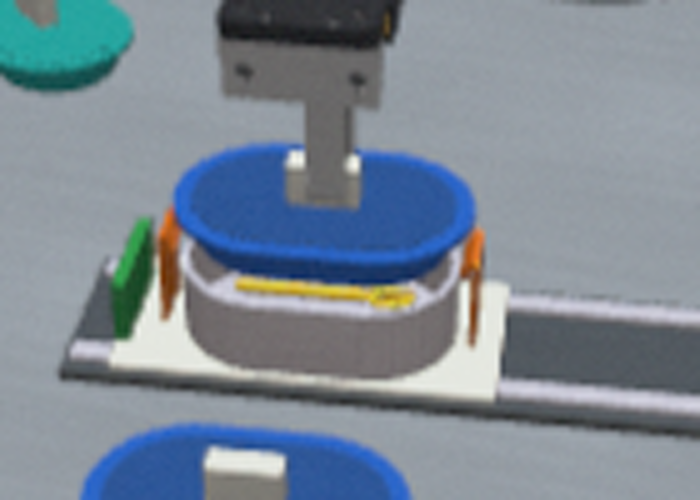

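Plate and clip are aligned: n 507.5 against 507.8, and the lid's end sits about 0.7 mm too far towards the stop. I lower it gently.

Emit:
send_rows(rows=[0.3,-0.7,-3,0,0,0,0,0,0,-4,0,0,0,0,0,0,-3,0,0,0,0,0,0,-2,0,0,0,0,0,0,-2,0,0,0,0,0,0,-2,0,0,0,0,0,0,-1,0,0,0,0,0,0,0,0,0,0,0])

```text
time: 14.8
tool_pos: [0.5193, -0.0367, 0.0778]
ee_rot: [3.141, -0.001, 0.149]
wrist_force: [-0.3, -0.6, -0.2]
width: 0.0136
```

```bash
python3 off.py;python3 - <<'E'
from h import *
s,K,R,t=cam("scene"); im=s["color"]
c=cv2.resize(im[170:220,265:340],None,fx=10,fy=10,interpolation=cv2.INTER_CUBIC); save(c,"s6.png")
E
```

```text
[ 0.5193 -0.0367  0.0778] [ 3.141e+00 -6.000e-04  1.490e-01] [-0.3 -0.6 -0.2]
lid n edges [459.1 556.3] mid 507.69048095665664 slope [507.6 507.9 507.6 507.6 507.9 507.6 507.6 507.6] far end u -41.67473422278337
clip n 493.5694682059567 522.1157232669268 mid 507.84259573644175 u -42.147680919833036 -37.07394013698353
clip n 493.0726192402919 522.9906201953131 mid 508.0316197178025 u -196.53721657935287 -192.51171293521455
tool n,u 508.2096633311515 -113.07821365222527
```

View pics/s6.png

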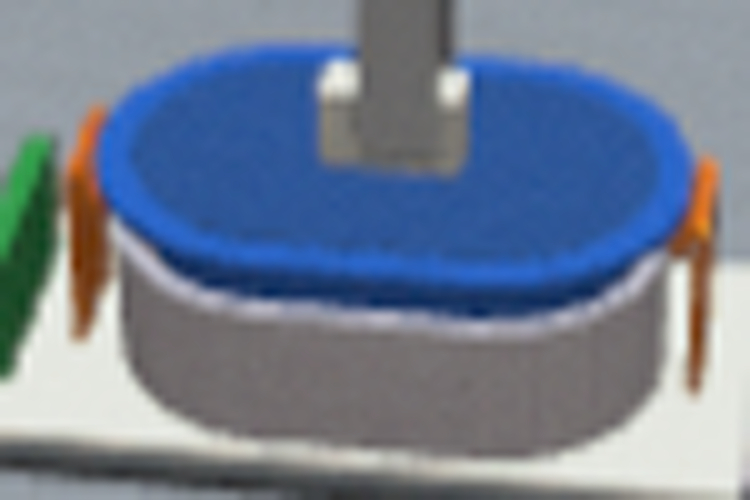

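This one goes in freely: the underside is about 7 mm below the rim with no force. It fits, so I press it down through the bar.

Emit:
send_rows(rows=[0,0,-3,0,0,0,0,0,0,-3,0,0,0,0,0,0,-3,0,0,0,0,0,0,-3,0,0,0,0,0,0,-2,0,0,0,0,0,0,-2,0,0,0,0,0,0,0,0,0,0,0,0,0,0,0,0,0,0])

```text
time: 15.9
tool_pos: [0.5207, -0.0369, 0.0652]
ee_rot: [3.14, -0.005, 0.149]
wrist_force: [-2.9, -2.0, 13.6]
width: 0.0138
```

Emit:
send_rows(rows=[0,0,-2,0,0,0,0,0,0,-2,0,0,0,0,0,0,-1,0,0,0,0,0,0,0,0,0,0,0,0,0,0,0,0,0,0,0,0,0,0,0,0,0,0,0,0,0,0,0,0,0,0,0,0,0,0,0])

```text
time: 16.9
tool_pos: [0.5208, -0.0371, 0.0639]
ee_rot: [3.139, -0.005, 0.149]
wrist_force: [-10.1, 0.4, 28.3]
width: 0.0136
```

```bash
python3 off.py;python3 - <<'E'
from h import *
s,K,R,t=cam("scene"); im=s["color"]
c=cv2.resize(im[170:220,260:340],None,fx=10,fy=10,interpolation=cv2.INTER_CUBIC); save(c,"s7.png")
E
```

```text
[ 0.5208 -0.0371  0.0639] [ 3.1389 -0.0054  0.1491] [-10.1   0.4  28.3]
lid n edges [460.3 557.8] mid 509.03706573465684 slope [508.8 509.1 509.1 509.1 509.1 508.8 509.1 509.1] far end u -44.50531669507082
clip n 493.34191314632835 521.896588344336 mid 507.6192507453322 u -45.19871163691241 -37.3728388113306
clip n 492.8111109634212 522.7659344776824 mid 507.7885227205518 u -194.51209011128824 -182.4045537196066
tool n,u 509.62233241323514 -113.69210159183534
```

View pics/s7.png

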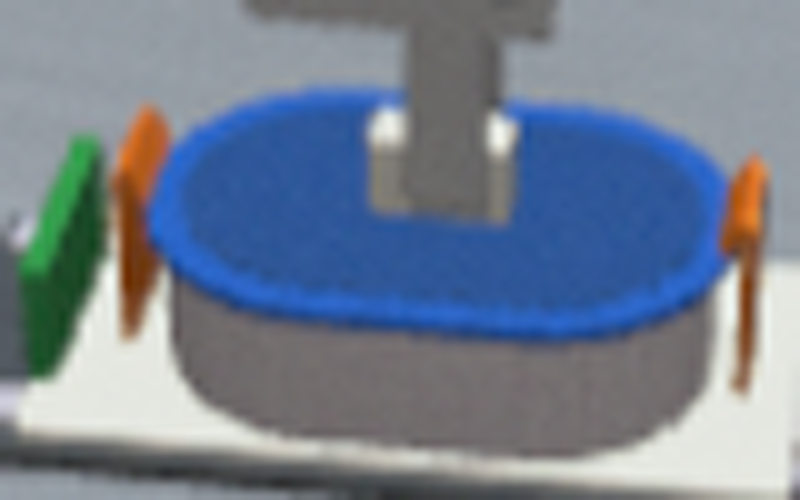

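The lid is level on the rim and both orange noses sit over its edge. I relax, release, rise and check.

Emit:
send_rows(rows=[0,0,4,0,0,0,0,0,0,3,0,0,0,0,0,0,0,0,0,0,0.3,0,0,0,0,0,0,0.3,0,0,0,0,0,0,0.3,0,0,40,0,0,0,0.3,0,0,50,0,0,0,0.3,-30,0,50,0,0,0,0.3])

```text
time: 18.0
tool_pos: [0.4893, -0.0364, 0.2041]
ee_rot: [-3.141, 0.001, 0.15]
wrist_force: [0.2, 0.0, 1.1]
width: 0.0281
```

```bash
python3 - <<'E'
from h import *
s,K,R,t=cam("scene"); im=s["color"]
c=cv2.resize(im[165:225,250:340],None,fx=8,fy=8,interpolation=cv2.INTER_CUBIC); save(c,"s8.png")
im,K,R,t,o=wcam(); save(im,"w8.png"); print(o["tool_pos"],o["ee_rot"])
u=np.array([np.cos(np.radians(98.5)),np.sin(np.radians(98.5))]);n=np.array([u[1],-u[0]])
H=hsv(im);h,S,V=[H[...,i].astype(int) for i in range(3)]
for b in blobs((h>3)&(h<18)&(S>170),30): P=np.array([ray(K,R,t,(x,y),.07)[:2]*1e3 for y,x in np.argwhere(b)]);print("clip n",(P@n).min(),(P@n).max(),"u",(P@u).min(),(P@u).max())
for b in blobs((h>105)&(h<125)&(S>140),2000): print("lid z.059",rect_world(b,K,R,t,.059))
for b in blobs((h>50)&(h<75)&(S>140),30): print("green",rect_world(b,K,R,t,.05))
E
```

```text
[ 0.48915508 -0.03671554  0.21287115] [ 3.13800196 -0.00936797  0.14945992]
clip n 492.0113459103475 521.2799355246257 u -44.498845805324876 -37.61290367576203
clip n 492.5183602521752 509.47558168737777 u -197.78598536019112 -186.85361242773175
lid z.059 (array([519.9, -41.1]), array([ 97.8, 143.8]), 98.4, array([517.2, -32.5]))
lid z.059 (array([647.7, -24.5]), array([ 92. , 134.6]), 98.6, array([647.1, -20.9]))
green (array([ 522.2, -133. ]), array([20.7, 34.9]), 8.3, array([ 519.2, -135.7]))
```

View pics/s8.png

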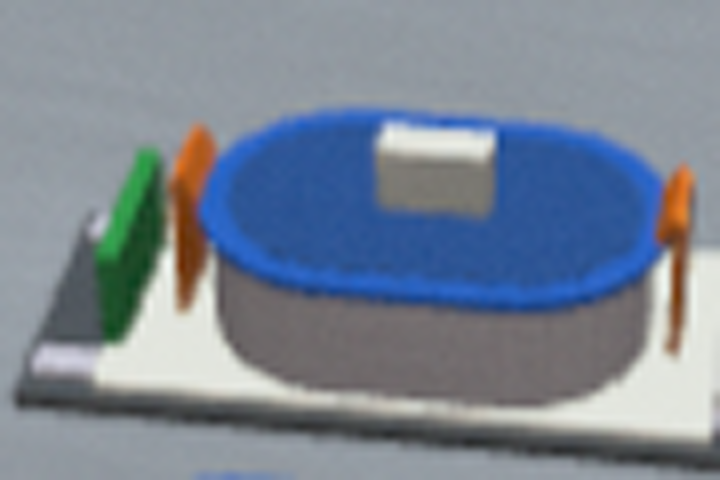

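View pics/w8.png

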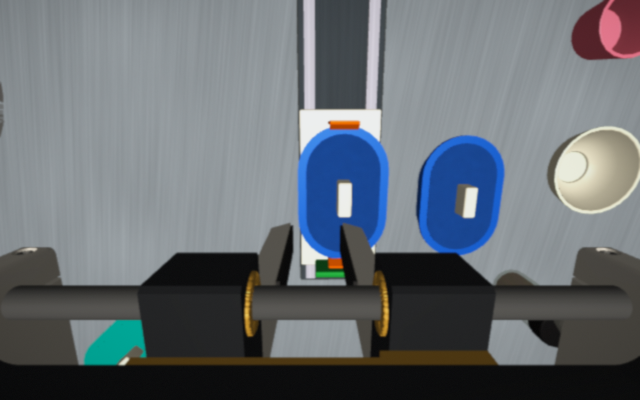

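The lid sits level, its visible length is 143.8 mm (150 less 2×3.5 under the noses), and both clips are upright. Next I go outside the green plate, with the fingers shut, to push.

Emit:
send_rows(rows=[16,-45,0,0,0,0,0,17,-46,0,0,0,0,0,17,-46,0,0,0,0,0,0,0,-50,0,0,0,0,0,0,-50,0,0,0,0,0,0,-50,0,0,0,0,0,0,-25,0,0,0,0,0,0,0,0,0,0,0])

```text
time: 19.1
tool_pos: [0.5365, -0.1722, 0.0245]
ee_rot: [-3.137, 0.007, 0.149]
wrist_force: [0.3, 0.2, 0.3]
width: 0.0004
```

```bash
python3 - <<'E'
from h import *
im,K,R,t,o=wcam(); save(im,"w9.png"); print(o["tool_pos"],o["ee_rot"],o["wrist_force"])
s,K,R,t=cam("scene"); im=s["color"]
c=cv2.resize(im[140:240,200:340],None,fx=5,fy=5,interpolation=cv2.INTER_CUBIC); save(c,"s9.png")
E
```

```text
[ 0.53651437 -0.1722369   0.02448098] [-3.1372418   0.00656939  0.1490888 ] [0.34247108 0.17868439 0.31722315]
```

View pics/s9.png

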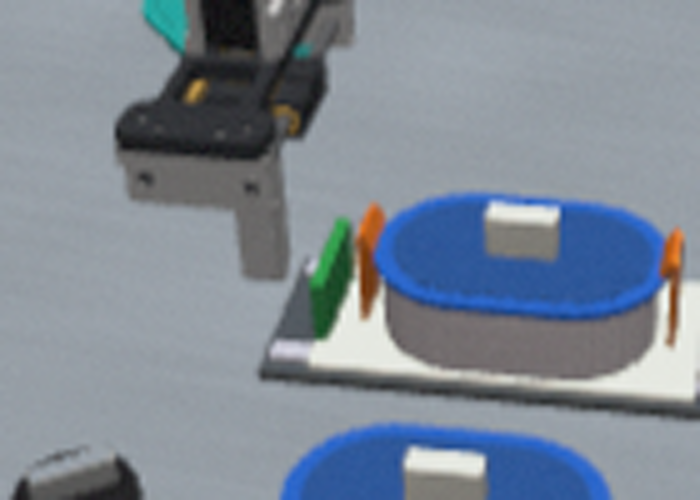

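View pics/w9.png

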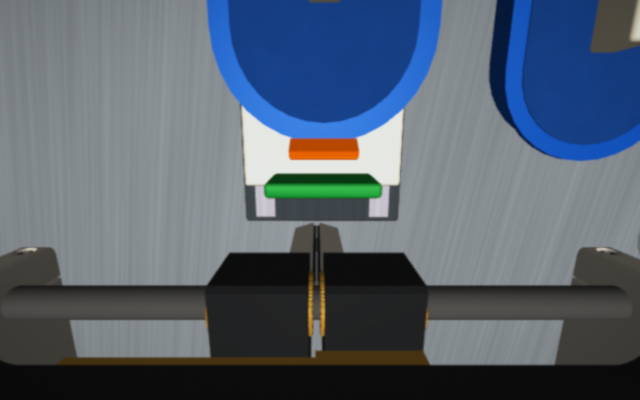

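The shut fingers are centred on the green plate, about 25 mm outside it. I push along the rail.

Emit:
send_rows(rows=[-1.5,10,0,0,0,0,0,-1.2,8,0,0,0,0,0,-1.2,8,0,0,0,0,0,-1.5,10,0,0,0,0,0,-2.2,15,0,0,0,0,0,-2.2,15,0,0,0,0,0,-2.2,15,0,0,0,0,0,-2.2,15,0,0,0,0,0])

```text
time: 20.2
tool_pos: [0.5248, -0.0763, 0.0285]
ee_rot: [3.141, -0.0, 0.149]
wrist_force: [0.9, -2.8, 1.9]
width: 0.0004
```

```bash
python3 - <<'E'
from h import *
s,K,R,t=cam("scene"); im=s["color"]
c=cv2.resize(im[120:260,220:420],None,fx=4,fy=4,interpolation=cv2.INTER_CUBIC); save(c,"s10.png")
E
```

```text
(no output)
```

View pics/s10.png

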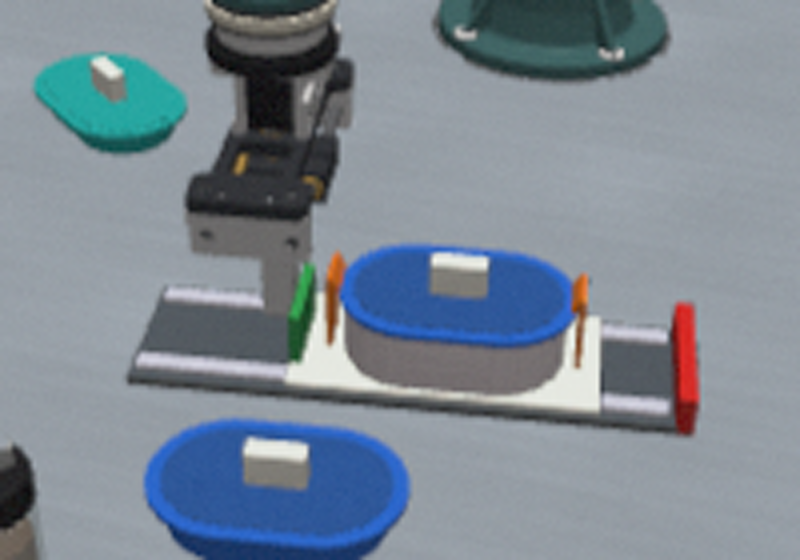

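The sled moves properly with about 2.8 N, and roughly 45 mm remains to the red stop. I keep pushing, slowing at the end.

Emit:
send_rows(rows=[-1.8,12,0,0,0,0,0,-1.5,10,0,0,0,0,0,-1.2,8,0,0,0,0,0,-0.9,6,0,0,0,0,0,-0.6,4,0,0,0,0,0,-0.6,4,0,0,0,0,0,-0.4,3,0,0,0,0,0,0,0,0,0,0,0,0])

```text
time: 21.25
tool_pos: [0.518, -0.0298, 0.0285]
ee_rot: [-3.14, -0.0, 0.149]
wrist_force: [0.9, -0.0, -0.5]
width: 0.0009
```

Emit:
send_rows(rows=[-0.4,3,0,0,0,0,0,-0.4,3,0,0,0,0,0,-0.3,2,0,0,0,0,0,-0.3,2,0,0,0,0,0,0,0,0,0,0,0,0,0,0,0,0,0,0,0,0,0,0,0,0,0,0,0,0,0,0,0,0,0])

```text
time: 22.25
tool_pos: [0.5181, -0.0296, 0.0288]
ee_rot: [3.124, -0.001, 0.148]
wrist_force: [2.5, -22.8, -4.8]
width: 0.0003
```

```bash
python3 - <<'E'
from h import *
s,K,R,t=cam("scene"); im=s["color"]
c=cv2.resize(im[120:260,220:420],None,fx=4,fy=4,interpolation=cv2.INTER_CUBIC); save(c,"s11.png")
E
```

```text
(no output)
```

View pics/s11.png

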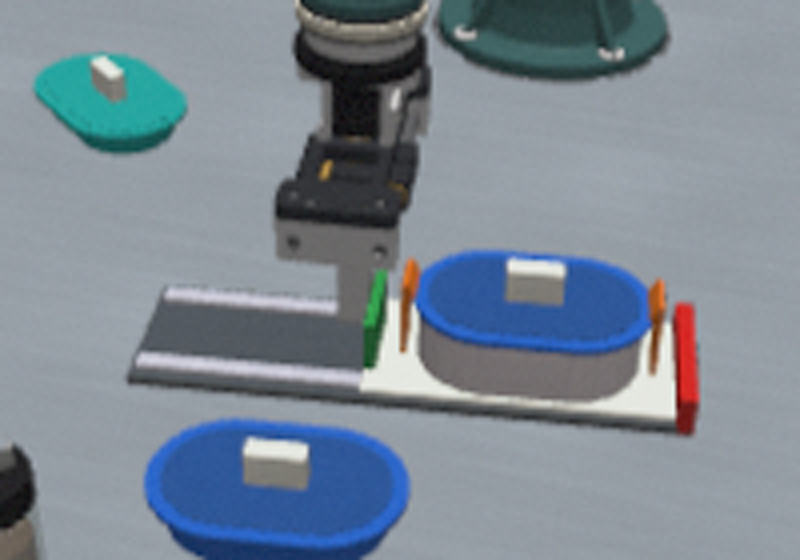

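The sled is against the red stop with a stalled force of 23 N. I back off along -y, rise and check.

Emit:
send_rows(rows=[0.8,-6,0,0,0,0,0,0.8,-6,0,0,0,0,0,3,-20,0,0,0,0,0,3,-20,0,0,0,0,0,0,-15,50,0,0,0,0,0,0,50,0,0,0,0,0,0,50,0,0,0,0,0,0,30,0,0,0,0])

```text
time: 23.3
tool_pos: [0.5252, -0.0887, 0.2121]
ee_rot: [3.14, -0.005, 0.148]
wrist_force: [0.1, 0.3, -0.1]
width: 0.0005
```

Emit:
send_rows(rows=[-20,-40,0,0,0,0,0,-20,-50,0,0,0,0,0,-20,-50,0,0,0,0,0,0,-30,0,0,0,0,0,0,0,0,0,0,0,0,0,0,0,0,0,0,0,0,0,0,0,0,0,0,0,0,0,0,0,0,0])

```text
time: 24.3
tool_pos: [0.4645, -0.2565, 0.2087]
ee_rot: [3.142, -0.0, 0.151]
wrist_force: [0.4, -0.2, 0.0]
width: 0.0007
```

```bash
python3 - <<'E'
from h import *
s,K,R,t=cam("scene"); im=s["color"]
c=cv2.resize(im[150:260,270:420],None,fx=5,fy=5,interpolation=cv2.INTER_CUBIC); save(c,"s12.png")
s,K,R,t=cam("top"); im=s["color"]; save(im,"t12.png")
u=np.array([np.cos(np.radians(98.5)),np.sin(np.radians(98.5))]);n=np.array([u[1],-u[0]])
H=hsv(im);h,S,V=[H[...,i].astype(int) for i in range(3)]
for b in blobs((h>6)&(h<16)&(S>170),10): 
  r=rect_world(b,K,R,t,.07); print("or",r,r[0]@n,r[0]@u)
for b in blobs((h>105)&(h<125)&(S>140),1000): r=rect_world(b,K,R,t,.024);print("blue",r)
for b in blobs((h>105)&(h<125)&(S>140),1000): r=rect_world(b,K,R,t,.059);print("blue z59",r,r[0]@n,r[0]@u)
E
```

```text
or (array([511.,   8.]), array([ 6.5, 25.5]), 9.5, array([511.3,   7.9])) 506.56958146697633 -67.6184821803357
or (array([488.5, 157.3]), array([ 7.9, 25.7]), 7.7, array([488.6, 157.4])) 506.3846696229841 83.36729797001472
or (array([248.6, 756.1]), array([ 95.4, 394.9]), 3.0, array([207.4, 761.2])) 357.62803938687114 711.0494746811241
blue (array([665.3, -27.5]), array([ 97.3, 148.2]), 98.9, array([664.9, -27.2]))
blue (array([515.5, 379.2]), array([ 97. , 149.5]), 106.1, array([515.2, 379.1]))
blue (array([501.3,  85.6]), array([100.5, 145.9]), 98.2, array([501.5,  85.7]))
blue z59 (array([659.2, -26.8]), array([ 94.6, 144.2]), 98.9, array([658.8, -26.5])) 647.9979649099021 -123.94158895473873
blue z59 (array([513.4, 368.7]), array([ 94.4, 145.4]), 106.1, array([513.1, 368.7])) 562.2580741334955 288.7647971475966
blue z59 (array([499.6,  83.2]), array([ 97.7, 141.9]), 98.2, array([499.8,  83.3])) 506.41006834159725 8.440538031357997
```

View pics/s12.png

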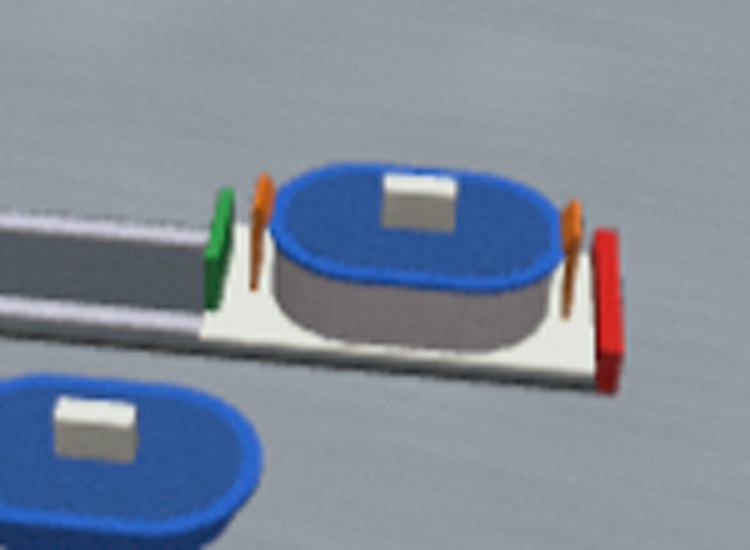

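View pics/t12.png

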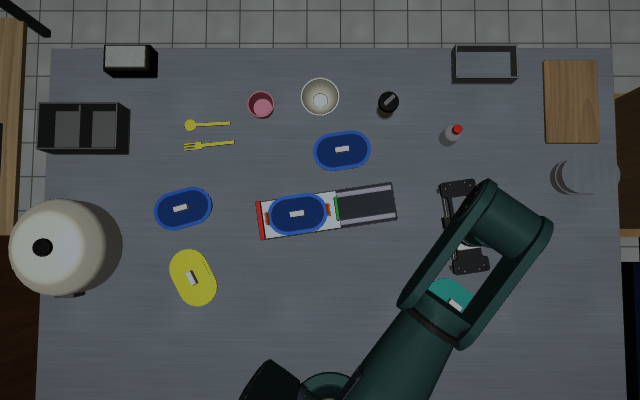

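The clips are 151.0 mm apart (151.3 mm when empty, so at rest). The lid centre is within 1 mm of the clip midpoint, and the sled is on the red stop with the bystanders unmoved. I hand in.

```bash
python3 -c "
from bench import *
print(close_job())"
```

```text
the job is handed in; nothing more can be done
None
```

The tin is closed with the lid that fits and pushed up against the red end stop. I handed the job in at about 24 s of the 72 s; it reports no verdict.

- **First lid (in front of the tin):** it stayed up on the rim in two placements, with its plug too wide. I laid it back flat where it came from.
- **Fitting lid (the one on the robot's right):** it dropped in freely. Pressed with about 28 N, it went fully home and both clips snapped over it.
- **Third lid:** I did not need to try it, so it was never touched.
- **Push:** with shut fingers on the green plate, the sled slid until it stalled at the stop at 23 N. I then backed the arm well clear.

**Last checks:**
- The clips are 151.0 mm apart, against 151.3 mm when the tin was empty, so both are back at rest.
- The lid centre is within about 1 mm of the midpoint between the clips, and its yaw is within about 0.5° of the rail.
- The sled is visibly touching the red stop, the other two lids lie flat, and the bystanders are where they started.

The only disagreement was a steady offset of about 2 mm between the wrist and top cameras. I allowed for it by using relative shifts between lid and tin. No check failed.

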